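# Run a fingertip along the cleaning rota to fold its tabs down

## Robot

A 7-joint arm with a two-finger parallel gripper is mounted at the origin on the work surface. World frame = base frame: x ahead of the robot, y to its left, z up, the work surface at z = 0. Lengths are in m, angles in rad, forces in N, time in s.
With the tool pointing down it reaches from about 0.425 to 0.925 m from the base axis. Payload 6.8 kg.
Tool frame: the origin (TCP) lies between the finger pads; the fingertips stand 17 mm ahead of it and the grasp point (between the pads) lies 2 mm behind it; z points along the fingers, y is the direction in which the jaws open and shut (so a half turn about z gives the same grasp; the last joint's range is limited). The gripper opens to 85 mm and grips with 20 to 120 N. Pads are 22 mm wide; open, the fingers measure 114 mm over their backs; the gripper's body (76 mm by 85 mm) begins 54 mm behind the grasp point. The pads swing forward as they close: fully open they stand 13 mm farther back than shut.
Start: joints at [-1.278, 0.477, 0.022, 1.555, -0.011, 1.109, -0.083], TCP at [0.263, 0.622, 0.248] pointing down, gripper open.
Joint ranges: [-2.96, 2.96], [-0.34, 2.1], [-1.41, 1.46], [0.24, 2.44], [-1.37, 4.51], [0.17, 1.92], [-2.96, 2.96]. Speed limits (rad/s): [2.39, 2.39, 3.14, 3.14, 3.14, 3.14, 3.14].

## Interface

Orientations are given as a unit quaternion [w, x, y, z].
In Python, from station import bot gives the robot as it stands. The module is installed in compiled form; this text tells all that it offers.
- The arm moves only by the tool carry_out, never from a script. Its argument "moves" is a list of rows, each a list of 3 entries, a list of its own where there are three numbers: the turn, a rotation vector about the tool's x, y, z in degrees, then the shift along the tool's x, y, z in cm, then the finger opening in cm, from 0 to 8.54. A call has 1 to 5 rows; each row is the pose to reach, as a shift and turn from the pose commanded when the call began, along the tool's axes at that moment; what a row does not reach only later rows make up. A row lasts 1/8 s, in which the tool goes at most 62.5 mm and 10.7 degrees, less where a joint would pass 70% of its speed; a pose out of reach is approached as far as the arm can. A call with a gripper value outside its range is refused whole. The fingers move at their own pace and stop on an object; "newtons" is the grip in N (left out, the last holds). Time passes only in rows, so rows that repeat a pose let the fingers close. It gives the time, the measured TCP pose, the force and the opening at its end, in the units of the state.
- bot.get_obs(): the state, without advancing time (a new reading comes with each control period).
- bot.read_camera(name): name is "scene" or "top"; returns the picture (400x640x3 uint8, red, green, blue); there is no depth.
- bot.camera_info(name): a dict with "vertical_fov" (degrees; the focal length in pixels is half the picture's height over the tangent of half this angle, whatever the lens; pixels are square), "cx", "cy" (the principal point, pixels), "k1" (the pictures are not rectified: a ray, as slopes to the right and down, at radius r is drawn at 1 + k1 r^2 times it, then the intrinsics apply), "position" and "attitude" of the camera in the world. Camera axes: x right, y up, looking along -z (the intrinsics and any distortion apply to the point x, -y, -z); pixel columns grow to the right and rows downward; lengths in m; the calibration is good to about 2 mm. A picture is of the moment at which its call begins. camera_info takes no time and is no camera call.
- bot.hand_in(): hands the job in, once; it reports no verdict.
Trained networks look in the newest picture that a camera, given by its name, has taken for a name from the list of things; names that differ only in an ending like _2 or _b are one class to them, and where a whole thing is asked for, a point or a joint stands for the part that bears it (a point fixed in the world has none). Each returns a list of dicts, best first, with "score" (0 to 1); they miss things now and then, are a little off and sometimes report something else, mostly with a low value. They report only what shows in the picture. A call takes as long as a camera call.
- bot.silhouettes(label, camera): "region" (400x640 bool, what is visible of it) and "location" ([column, row] in pixels, amid what is visible of it).
The state is a dict: "t": time; "q": joint angles; "joint_vel": joint speeds; "joint_torque": joint torques, N m; "eef_pos": TCP position; "tool_rot": TCP orientation; "contact_force": force on the tool from outside, world axes, zero at the start; "torque": the same for the moment, N m; "gripper_width": opening from 0.0 (shut) to 1.0 (fully open).
Only numpy, scipy, OpenCV 4.12 (cv2) and the standard library are available. Lean on these libraries where they do the work, as an engineer would, in place of code of your own. Each camera call takes 0.05 s, during which the arm holds its last target. There are 200 camera calls.

## Task

The cleaning round is finished: starting from the white dot, run your fingertips lightly along the curved row of flip tabs on the black rota board, so that they fold down flat one after another, from the first tab by the dot to the last, and all five stay down showing green. Only brush the tabs over, without pressing hard on them or the board, and leave the brush, scraper, cup and bottle where they are.

Things in the scene. Friction and masses are not known exactly. Their poses are not given: they have to be found in the camera images.
- rota_board: Rota board: a fixed panel of matte black pegboard lying on the shelf, 300 mm (its x) by 120 mm (its y) by 18 mm thick, turned any way round. Origin at the centre of its underside, z up. Five flip tabs stand in a row along its x axis, on a shallow arc of radius 200 mm that bows toward its +y side; tab 1 is at the -x end, tab 5 at the +x end.
- start_dot (a point): White flat dot, 18 mm across, on the board's top face (18 mm above the shelf). It marks the start of the row: it lies on the same arc, 34 mm before tab 1.
- foot1 (a point): Foot of tab 1: point on the board's top face (18 mm above the shelf) under the middle of its hinge, which lies 2.5 mm higher, square to the arc. Feet are 44 mm apart along the arc. The tab is a stiff plastic flap, 26 mm wide across the row, 34 mm high, 4 mm thick, green on the side facing the dot, orange on the other; folded, its green side is up, 4.5 mm above the board.
- foot2 (a point): Foot of tab 2: point on the board's top face (18 mm above the shelf) under the middle of its hinge, which lies 2.5 mm higher, square to the arc. Feet are 44 mm apart along the arc. The tab is a stiff plastic flap, 26 mm wide across the row, 34 mm high, 4 mm thick, green on the side facing the dot, orange on the other; folded, its green side is up, 4.5 mm above the board.
- foot3 (a point): Foot of tab 3: point on the board's top face (18 mm above the shelf) under the middle of its hinge, which lies 2.5 mm higher, square to the arc. Feet are 44 mm apart along the arc. The tab is a stiff plastic flap, 26 mm wide across the row, 34 mm high, 4 mm thick, green on the side facing the dot, orange on the other; folded, its green side is up, 4.5 mm above the board.
- foot4 (a point): Foot of tab 4: point on the board's top face (18 mm above the shelf) under the middle of its hinge, which lies 2.5 mm higher, square to the arc. Feet are 44 mm apart along the arc. The tab is a stiff plastic flap, 26 mm wide across the row, 34 mm high, 4 mm thick, green on the side facing the dot, orange on the other; folded, its green side is up, 4.5 mm above the board.
- foot5 (a point): Foot of tab 5: point on the board's top face (18 mm above the shelf) under the middle of its hinge, which lies 2.5 mm higher, square to the arc. Feet are 44 mm apart along the arc. The tab is a stiff plastic flap, 26 mm wide across the row, 34 mm high, 4 mm thick, green on the side facing the dot, orange on the other; folded, its green side is up, 4.5 mm above the board.
- tab1 (a joint): Fold angle of tab 1, rad: 0 upright, 1.57 flat along the row, folded away from the white dot (towards the next tab; tab 5 past the end). It starts between 0 and 0.3 and cannot lean toward the dot (hard stop at 0). The hinge has friction of 0.015 N m (about 2 N of push 8 mm above it), so the tab stays where it is left.
- tab2 (a joint): Fold angle of tab 2, rad: 0 upright, 1.57 flat along the row, folded away from the white dot (towards the next tab; tab 5 past the end). It starts between 0 and 0.3 and cannot lean toward the dot (hard stop at 0). The hinge has friction of 0.015 N m (about 2 N of push 8 mm above it), so the tab stays where it is left.
- tab3 (a joint): Fold angle of tab 3, rad: 0 upright, 1.57 flat along the row, folded away from the white dot (towards the next tab; tab 5 past the end). It starts between 0 and 0.3 and cannot lean toward the dot (hard stop at 0). The hinge has friction of 0.015 N m (about 2 N of push 8 mm above it), so the tab stays where it is left.
- tab4 (a joint): Fold angle of tab 4, rad: 0 upright, 1.57 flat along the row, folded away from the white dot (towards the next tab; tab 5 past the end). It starts between 0 and 0.3 and cannot lean toward the dot (hard stop at 0). The hinge has friction of 0.015 N m (about 2 N of push 8 mm above it), so the tab stays where it is left.
- tab5 (a joint): Fold angle of tab 5, rad: 0 upright, 1.57 flat along the row, folded away from the white dot (towards the next tab; tab 5 past the end). It starts between 0 and 0.3 and cannot lean toward the dot (hard stop at 0). The hinge has friction of 0.015 N m (about 2 N of push 8 mm above it), so the tab stays where it is left.
- grout_brush: Blue nylon grout brush with pale bristles, lying loose beside the board, 200 x 30 x 30 mm high, long axis x. Origin under its middle. Bystander.
- scraper: Steel scraper with a red handle, lying loose beside the board, 180 x 46 x 18 mm high, long axis x. Origin under its middle. Bystander.
- clip_cup: Empty grey plastic cup standing loose, 64 mm wide, 60 mm high. Origin at the centre of its underside. Bystander.
- bottle: Amber glass bottle with a cork stopper, standing loose, 58 mm wide, 99 mm high with the stopper. Origin at the centre of its underside. Bystander.

How it is judged:
On the way, in this order (a step that is already met when the one before it is completed fails the run):
1. tab 1 is folded down, the later ones still up (value of joint tab1 above 1.15 rad and not (value of joint tab2 above 1.15 rad) and not (value of joint tab3 above 1.15 rad) and not (value of joint tab4 above 1.15 rad) and not (value of joint tab5 above 1.15 rad)).
2. tab 2 is folded down, the later ones still up (value of joint each of tab1, tab2 above 1.15 rad and not (value of joint tab3 above 1.15 rad) and not (value of joint tab4 above 1.15 rad) and not (value of joint tab5 above 1.15 rad)).
3. tab 3 is folded down, the later ones still up (value of joint each of tab1, tab2, tab3 above 1.15 rad and not (value of joint tab4 above 1.15 rad) and not (value of joint tab5 above 1.15 rad)).
4. tab 4 is folded down, the later ones still up (value of joint each of tab1, tab2, tab3, tab4 above 1.15 rad and not (value of joint tab5 above 1.15 rad)).
5. tab 5 is folded down (value of joint each of tab1, tab2, tab3, tab4, tab5 above 1.15 rad).
At the end, for the whole second after the job is handed in: All five tabs are folded past 1.15 rad (66 degrees), and the brush, scraper, cup and bottle are within 20 mm of where they started (all of step 5 and distance of each of grout_brush, scraper, clip_cup, bottle from where it was at the start of the episode below 0.02 m); the robot touches nothing.
It fails at once if the fingers press the board or its tabs with more than 20 N (contact force between the fingers and rota_board above 20 N).
It fails at once if a bystander (brush, scraper, cup or bottle) is moved or lifted by more than 20 mm (distance of any of grout_brush, scraper, clip_cup, bottle from where it was at the start of the episode above 0.02 m).
It also fails if it takes over 38 s, if anything falls off the work surface, if the arm or the gripper's body presses on something with over 40 N, if the wrist force passes 120 N, or if a joint passes its speed limit or range.

## Working session

There is one attempt and no reset: what is moved stays moved. The work goes in short steps, Python scripts to look and compute and a tool call to move; the robot and the scene stay as the last step left them, time stands still between calls to the robot, and variables do not carry over. Pictures are saved under pics/ and viewed, about 8 in all and at most 12, crops included, and the job is handed in when it is done.

Besides the shell and the picture viewer there is one more tool, called in YAML: its name, and indented under it one key for each argument. carry_out: Moves the arm, as the interface text tells. Its arguments: {"type":"object","properties":{"moves":{"type":"array"},"newtons":{"type":"number"}},"required":["moves"]}

```bash
mkdir -p pics; cat > h.py <<'E'
import numpy as np, cv2
from station import bot
from scipy.spatial.transform import Rotation as R
def cam(n):
    c=bot.camera_info(n); f=200/np.tan(np.radians(c["vertical_fov"])/2)
    a=np.array(c["attitude"],float)
    M=a if a.shape==(3,3) else R.from_quat(a[[1,2,3,0]]).as_matrix()
    return c,f,M
def px2w(n,uv,z):
    c,f,M=cam(n); d=(np.array(uv,float)-[c["cx"],c["cy"]])/f; s=d.copy()
    for _ in range(30): s=d/(1+c["k1"]*(s@s))
    r=M@np.array([s[0],-s[1],-1]); p=np.array(c["position"]); return p+r*(z-p[2])/r[2]
def w2px(n,P):
    c,f,M=cam(n); q=M.T@(np.array(P)-c["position"]); s=np.array([q[0],-q[1]])/-q[2]
    return s*(1+c["k1"]*(s@s))*f+[c["cx"],c["cy"]]
E
python3 - <<'E'
from h import *
o=bot.get_obs(); print({k:np.round(v,3) for k,v in o.items()})
for n in("top","scene"):
    print(bot.camera_info(n)); im=bot.read_camera(n); cv2.imwrite(f"pics/{n}0.png",im[:,:,::-1])
    for l in("rota_board","start_dot","foot1","grout_brush","scraper","clip_cup","bottle"):
        for r in bot.silhouettes(l,n)[:2]:
            print(n,l,round(r["score"],2),np.round(r["location"]),r["region"].sum(),np.round(px2w(n,r["location"],.018),3))
E
```

```text
{'t': np.float64(0.0), 'q': array([-1.278,  0.478,  0.022,  1.556, -0.011,  1.109, -0.083]), 'joint_vel': array([-0.   , -0.   ,  0.001,  0.   ,  0.001,  0.   ,  0.001]), 'joint_torque': array([-1.0000e-03, -5.9645e+01,  1.6070e+00, -2.8119e+01,  1.2000e-02,
        9.0000e-03, -0.0000e+00]), 'eef_pos': array([0.263, 0.621, 0.247]), 'tool_rot': array([-0.   ,  0.199,  0.98 , -0.001]), 'contact_force': array([-0.144, -0.591,  0.011]), 'torque': array([-0.014,  0.018, -0.028]), 'gripper_width': np.float64(0.999)}
{'vertical_fov': 55.51785067636742, 'cx': 319.40387133942204, 'cy': 197.51883013921875, 'k1': -0.008046015179761695, 'position': array([ 0.45319532, -0.00188289,  0.84107661]), 'attitude': array([-0.69451326, -0.06083375,  0.04771199,  0.71531402])}
top rota_board 0.81 [356. 215.] 7585 [ 0.539 -0.067  0.018]
top rota_board 0.31 [400. 199.] 1206 [ 0.572 -0.164  0.018]
top start_dot 0.58 [357. 213.] 7391 [ 0.545 -0.07   0.018]
top foot1 0.92 [354. 215.] 7610 [ 0.541 -0.062  0.018]
top foot1 0.59 [370. 247.] 50 [ 0.47  -0.095  0.018]
top grout_brush 0.79 [400. 200.] 1181 [ 0.57  
[... 258 characters left out ...]
559723636691, 'cx': 320.9741114598934, 'cy': 203.40398718898473, 'k1': -0.041078886251016695, 'position': array([ 0.87954168, -0.43098651,  0.47888205]), 'attitude': array([0.85680782, 0.41875915, 0.12220795, 0.27492972])}
scene rota_board 0.76 [279. 244.] 10306 [ 0.558 -0.074  0.018]
scene rota_board 0.37 [301. 233.] 109 [ 0.571 -0.034  0.018]
scene start_dot 0.75 [279. 242.] 10293 [ 0.555 -0.072  0.018]
scene foot1 0.57 [281. 242.] 10267 [ 0.558 -0.068  0.018]
scene grout_brush 0.63 [244. 284.] 2568 [ 0.571 -0.17   0.018]
scene scraper 0.65 [297. 201.] 1294 [0.514 0.032 0.018]
scene clip_cup 0.59 [270. 322.] 2589 [ 0.644 -0.197  0.018]
scene bottle 0.58 [314. 171.] 1147 [0.479 0.132 0.018]
```

View pics/top0.png

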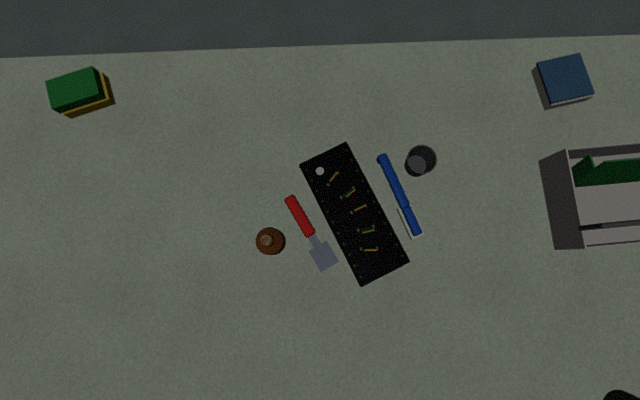

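View pics/scene0.png

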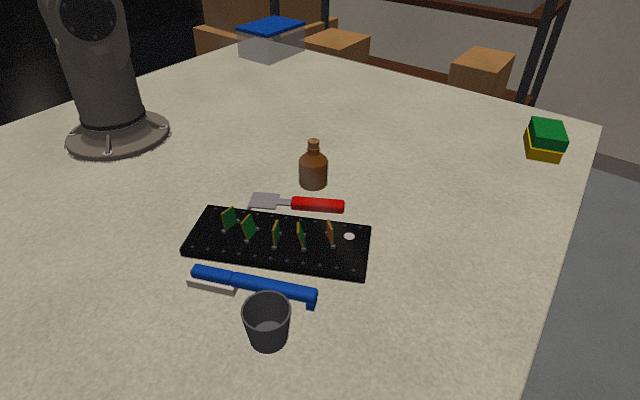

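The top view shows the board with the white dot at about (319,171). Its corners are near (300,164), (347,142), (409,262) and (361,287), and the tabs run from (334,178) to (370,249). The scene view shows the dot at (349,237), with tab 1 at (330,233) through tab 5 at (229,217). I'll fit the board pose next.

```bash
cat >> h.py <<'E'
def arc(s,x0,y0,w=0):  # board coords at arc length s from tab3, w outwards
    a=s/.2; r=.2+w; return np.array([x0+r*np.sin(a), y0+r*np.cos(a)-.2])
E
python3 - <<'E'
from h import *
from scipy.optimize import least_squares
est=[]
ims={n:cv2.imread(f"pics/{n}0.png") for n in("top","scene")}
bot.read_camera("top");bot.read_camera("scene")
dots={}
for n,c in(("top",(319,171)),("scene",(349,237))):
    g=cv2.cvtColor(ims[n],cv2.COLOR_BGR2GRAY).astype(float); m=np.zeros_like(g); cv2.circle(m,c,8,1,-1)
    w=np.clip(g-90,0,None)*m; v,u=np.mgrid[:400,:640]; dots[n]=np.array([(u*w).sum(),(v*w).sum()])/w.sum()
    d=px2w(n,dots[n],.018); print(n,"dot px",dots[n],"w",d)
    # board: dark pixels, largest component
    hsv=cv2.cvtColor(cv2.GaussianBlur(ims[n],(0,0),1),cv2.COLOR_BGR2HSV)
    r=bot.silhouettes("rota_board",n)[0]["region"].astype(np.uint8)
    cn=max(cv2.findContours(r,0,2)[0],key=cv2.contourArea)[:,0]
    P=np.array([px2w(n,p,.018)[:2] for p in cn])
    (c0,sz,an)=cv2.minAreaRect((P*1000).astype(np.float32)); print(n,"rect",np.round(c0),np.round(sz),an)
    est.append((n,P,d))
c0=np.array(cv2.minAreaRect((est[0][1]*1000).astype(np.float32))[0])/1000
# corners refined from top view
cor=np.array([px2w("top",p,.018)[:2] for p in[(300,164),(347,142),(409,262),(361,287)]])
L=np.linalg.norm(np.roll(cor,-1,0)-cor,axis=1); print("sides",np.round(L*1000))
ctr=cor.mean(0); ex=(cor[3]+cor[2]-cor[0]-cor[1]); th=np.arctan2(ex[1],ex[0]); print("ctr",ctr,"th",th)
d=np.mean([e[2] for e in est],0)[:2]
Rm=np.array([[np.cos(th),-np.sin(th)],[np.sin(th),np.cos(th)]])
db=Rm.T@(d-ctr); print("dot in board",db,"expect x",.2*np.sin(-.61),"y rel mid",.2*np.cos(.61)-.2)
y0=db[1]-(.2*np.cos(.61)-.2); x0=db[0]-.2*np.sin(-.61); print("x0,y0",x0,y0)
np.savez("fit.npz",ctr=ctr,th=th,x0=x0,y0=y0)
tiles=[]
for n in ims:
    im=cv2.resize(ims[n],None,fx=4,fy=4,interpolation=cv2.INTER_CUBIC)
    im=np.clip(im.astype(float)*1.6,0,255).astype(np.uint8)
    for k in range(-1,5):
        s=-.122 if k<0 else (k-2)*.044
        for w,h,col in((0,.018,(0,0,255)),(-.013,.0205,(255,255,0)),(.013,.0205,(255,255,0))):
            q=w2px(n,[*(ctr+Rm@arc(s,x0,y0,w)),h]); cv2.circle(im,tuple(int(t) for t in (q+.5)*4),3,col,-1)
    for a,b in((-.15,-.06),(.15,-.06),(.15,.06),(-.15,.06)):
        q=w2px(n,[*(ctr+Rm@[a,b]),.018]); cv2.circle(im,tuple(int(t) for t in (q+.5)*4),4,(255,0,255),-1)
    tiles.append(im[560:1160,1160:1680] if n=="top" else im[780:1180,700:1500])
cv2.imwrite("pics/ov_top.png",tiles[0]);cv2.imwrite("pics/ov_scene.png",tiles[1])
E
```

```text
top dot px [319.4343832  170.47375328] w [0.64154034 0.00988635 0.018     ]
top rect [547. -61.] [296. 119.] 25.066808700561523
scene dot px [348.81207163 235.72429803] w [0.6396701  0.00930446 0.018     ]
scene rect [550. -69.] [297. 133.] 25.039735794067383
sides [116. 295. 115. 298.]
ctr [ 0.54642989 -0.0617038 ] th -2.7152382676498
dot in board [-0.1152308  -0.02596985] expect x -0.11457349202009626 y rel mid -0.036070396430904095
x0,y0 -0.0006573044723673094 0.010100546770274069
```

View pics/ov_top.png

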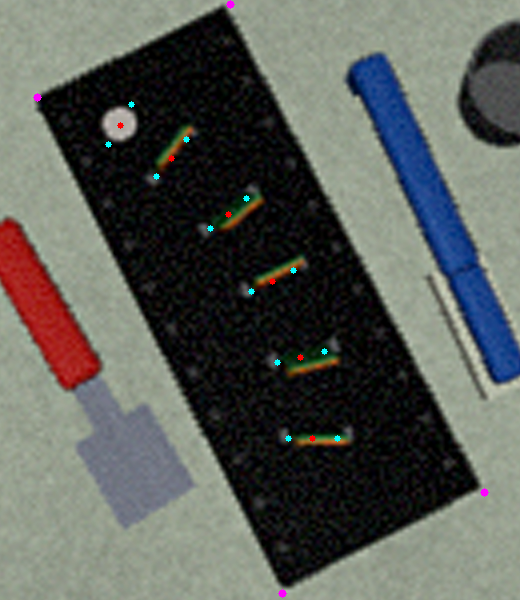

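View pics/ov_scene.png

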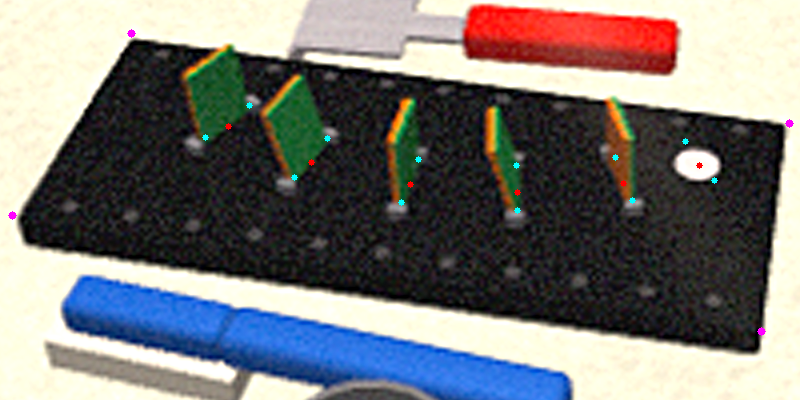

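The fit agrees to about 2 mm: the board sides come out at 116×296 mm, and the dot's board x matches the expected value to 0.7 mm. In the overlay the feet sit about 2 mm toward board −y of the hinge posts, so I'll shift the arc by that much. Next I'll close the fingers and move over the dot.

```bash
cat >> h.py <<'E'
F=np.load("fit.npz"); th=float(F["th"]); Rm=np.array([[np.cos(th),-np.sin(th)],[np.sin(th),np.cos(th)]])
def target(s,z):  # s mm from foot1 along row; tool -y along travel
    a=(s/1000-.088); xy=F["ctr"]+Rm@arc(a,float(F["x0"]),float(F["y0"])+.002)
    yw=th-a/.2; t=np.array([np.cos(yw),np.sin(yw),0]); zt=np.array([0,0,-1.]); y=-t
    return np.array([*xy,z]), R.from_matrix(np.stack([np.cross(y,zt),y,zt],1))
def plan(*ts):
    o=bot.get_obs(); q=o["tool_rot"]; r0=R.from_quat(np.array(q)[[1,2,3,0]]); p0=np.array(o["eef_pos"])
    for s,z in ts:
        p,r=target(s,z); print((s,z),"turn",np.round((r0.inv()*r).as_rotvec(degrees=True),1),"shift cm",np.round(r0.inv().apply(p-p0)*100,2),"world",np.round(p,3))
E
python3 -c "
from h import *
plan((-34,.2),(-34,.1),(0,.046),(176,.046))"
```

```text
(-34, 0.2) turn [-0.  -0.   7.7] shift cm [-58.76 -41.76   4.83] world [0.641 0.008 0.2  ]
(-34, 0.1) turn [-0.  -0.   7.7] shift cm [-58.76 -41.75  14.83] world [0.641 0.008 0.1  ]
(0, 0.046) turn [-0.  -0.  17.4] shift cm [-58.02 -45.07  20.23] world [ 0.622 -0.02   0.046]
(176, 0.046) turn [-0.  -0.  67.8] shift cm [-46.49 -57.61  20.23] world [ 0.467 -0.09   0.046]
```

carry_out:
  moves:
    - [[0,0,1],[-4.8,-3.4,0.3],0]
    - [[0,0,2],[-9.6,-6.8,0.6],0]
    - [[0,0,3],[-14.4,-10.2,1],0]
    - [[0,0,4],[-19.2,-13.6,1.5],0]
    - [[0,0,5],[-24,-17,2],0]
  newtons: 30

```text
t: 1.62
eef_pos: [0.419, 0.3697, 0.2285]
tool_rot: [0.0, 0.242, 0.97, 0.0]
contact_force: [0.3, 0.3, -0.1]
gripper_width: 0.0
```

```bash
python3 -c "
from h import *
plan((-34,.2),(-34,.1))"
```

```text
(-34, 0.2) turn [0.1 0.  2.6] shift cm [-36.63 -21.52   2.84] world [0.641 0.008 0.2  ]
(-34, 0.1) turn [0.1 0.  2.6] shift cm [-36.63 -21.53  12.84] world [0.641 0.008 0.1  ]
```

carry_out:
  moves:
    - [[0,0,0.5],[-5,-3,0.5],0]
    - [[0,0,1],[-10,-6,1],0]
    - [[0,0,1.5],[-15,-9,1.5],0]
    - [[0,0,2],[-20,-12,2],0]
    - [[0,0,2.6],[-25,-15,2.8],0]

```text
t: 2.25
eef_pos: [0.5696, 0.1202, 0.2006]
tool_rot: [0.0, 0.264, 0.965, 0.0]
contact_force: [0.6, -0.1, 1.9]
gripper_width: -0.003
```

```bash
python3 -c "
from h import *
plan((-34,.2),(-34,.08))"
```

```text
(-34, 0.2) turn [0.1 0.  0.1] shift cm [-11.9   -6.02   0.06] world [0.641 0.008 0.2  ]
(-34, 0.08) turn [0.1 0.  0.1] shift cm [-11.9   -6.04  12.06] world [0.641 0.008 0.08 ]
```

carry_out:
  moves:
    - [[0,0,0],[-5,-2.5,0],0]
    - [[0,0,0],[-10,-5,1],0]
    - [[0,0,0],[-11.9,-6,6],0]
    - [[0,0,0],[-11.9,-6,11],0]
    - [[0,0,0],[-11.9,-6,12],0]

```text
t: 2.88
eef_pos: [0.638, 0.0093, 0.077]
tool_rot: [-0.003, 0.264, 0.965, -0.001]
contact_force: [-0.2, 0.8, -0.0]
gripper_width: 0.002
```

```bash
python3 - <<'E'
from h import *
im=bot.read_camera("scene"); p=np.array(bot.get_obs()["eef_pos"]); print(p)
big=cv2.resize(im[100:270,170:430,::-1],None,fx=3,fy=3,interpolation=cv2.INTER_CUBIC)
big=np.clip(big*1.4,0,255).astype(np.uint8)
for dz,c in((0,(255,255,0)),(-.017,(0,0,255)),(-.030,(255,0,255))):
    q=(w2px("scene",p+[0,0,dz])-[170,100]+.5)*3; cv2.circle(big,(int(q[0]),int(q[1])),3,c,-1)
cv2.imwrite("pics/a1.png",big)
plan((-34,.046),(-10,.045),(10,.045))
E
```

```text
[0.63879456 0.00967192 0.07785702]
(-34, 0.046) turn [-0.1 -0.2  0.1] shift cm [-0.34 -0.02  3.18] world [0.641 0.008 0.046]
(-10, 0.045) turn [-0.2 -0.2  7. ] shift cm [-0.19 -2.42  3.29] world [ 0.628 -0.012  0.045]
(10, 0.045) turn [-0.2 -0.2 12.7] shift cm [ 0.15 -4.38  3.3 ] world [ 0.615 -0.027  0.045]
```

View pics/a1.png

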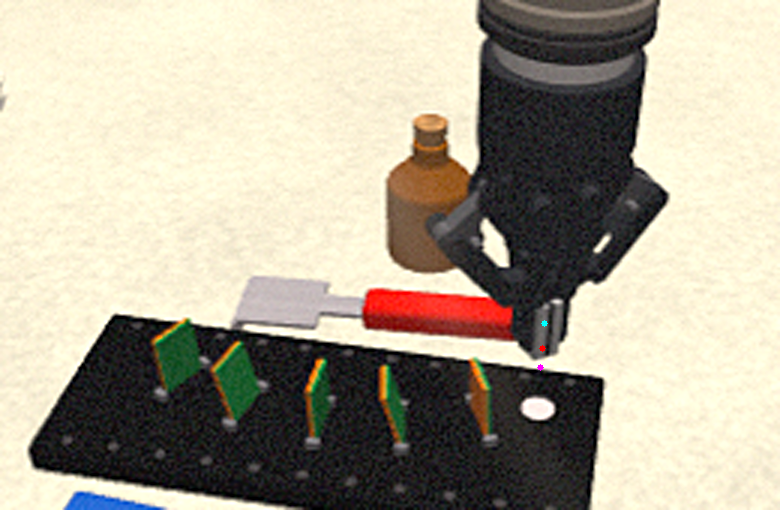

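The tip position is confirmed at 17 mm ahead of the TCP: the red mark is at (543,349) and the tip's lower edge at (540,357). The fingers are over the dot, with tab 1 ahead of them at (480,400). I'll descend now.

carry_out:
  moves:
    - [[0,0,0],[-0.3,0,1.2],0]
    - [[0,0,0],[-0.3,0,2.4],0]
    - [[0,0,0],[-0.3,0,3.2],0]
    - [[0,0,0],[-0.3,0,3.2],0]

```text
t: 3.42
eef_pos: [0.6426, 0.0081, 0.0479]
tool_rot: [-0.0, 0.263, 0.965, -0.0]
contact_force: [1.0, -0.4, 0.1]
gripper_width: 0.0
```

```bash
python3 -c "
from h import *
plan(*[(s,.045) for s in (-26,-18,-10,-2,6,14,22)])"
```

```text
(-26, 0.045) turn [-0.  -0.   2.4] shift cm [ 0.1  -0.88  0.29] world [0.637 0.001 0.045]
(-18, 0.045) turn [-0.  -0.   4.7] shift cm [ 0.15 -1.68  0.29] world [ 0.633 -0.006  0.045]
(-10, 0.045) turn [-0.  -0.   6.9] shift cm [ 0.23 -2.48  0.29] world [ 0.628 -0.012  0.045]
(-2, 0.045) turn [-0.  -0.   9.2] shift cm [ 0.35 -3.27  0.29] world [ 0.623 -0.018  0.045]
(6, 0.045) turn [-0.  -0.  11.5] shift cm [ 0.49 -4.06  0.29] world [ 0.618 -0.024  0.045]
(14, 0.045) turn [-0.  -0.  13.8] shift cm [ 0.67 -4.84  0.29] world [ 0.612 -0.03   0.045]
(22, 0.045) turn [-0.  -0.  16.1] shift cm [ 0.87 -5.61  0.29] world [ 0.607 -0.036  0.045]
```

carry_out:
  moves:
    - [[0,0,2.4],[0.1,-0.9,0.2],0]
    - [[0,0,4.7],[0.15,-1.7,0.3],0]
    - [[0,0,6.9],[0.25,-2.5,0.3],0]
    - [[0,0,9.2],[0.35,-3.3,0.3],0]
    - [[0,0,11.5],[0.5,-4.1,0.3],0]

```text
t: 4.05
eef_pos: [0.6178, -0.0251, 0.0456]
tool_rot: [0.0, 0.36, 0.933, 0.0]
contact_force: [0.3, 1.1, 0.7]
gripper_width: -0.005
```

```bash
python3 - <<'E'
from h import *
im=bot.read_camera("scene")
big=cv2.resize(im[100:270,170:430,::-1],None,fx=3,fy=3,interpolation=cv2.INTER_CUBIC)
cv2.imwrite("pics/a2.png",np.clip(big*1.4,0,255).astype(np.uint8))
print(bot.get_obs()["eef_pos"])
plan(*[(s,.045) for s in (8,16,24,32,40)])
E
```

```text
[ 0.61681619 -0.02642681  0.04540974]
(8, 0.045) turn [-0.   0.   0.3] shift cm [0.07 0.01 0.04] world [ 0.616 -0.026  0.045]
(16, 0.045) turn [-0.   0.   2.6] shift cm [ 0.09 -0.79  0.04] world [ 0.611 -0.032  0.045]
(24, 0.045) turn [-0.   0.   4.9] shift cm [ 0.14 -1.58  0.04] world [ 0.605 -0.037  0.045]
(32, 0.045) turn [-0.   0.   7.2] shift cm [ 0.22 -2.38  0.04] world [ 0.599 -0.043  0.045]
(40, 0.045) turn [-0.   0.   9.5] shift cm [ 0.34 -3.17  0.04] world [ 0.593 -0.048  0.045]
```

View pics/a2.png

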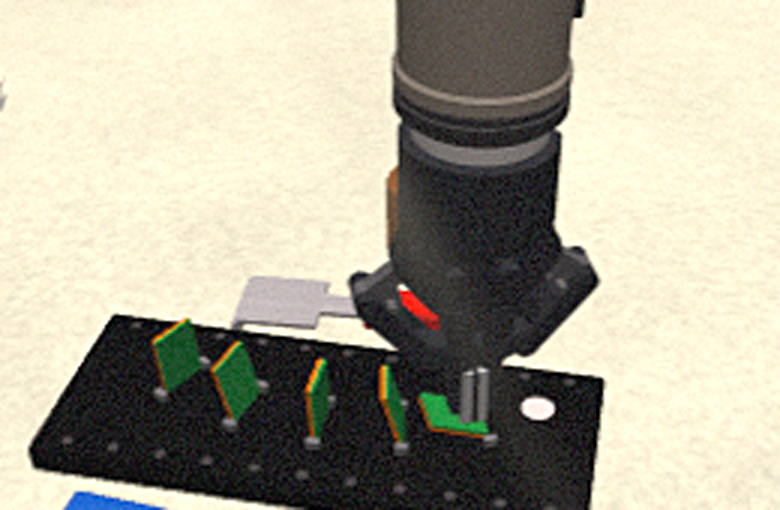

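The image shows tab 1 folding with its green side up at (450,412). Tabs 2–5 are still upright and the force is about 1 N. I'll continue the same arc step.

carry_out:
  moves:
    - [[0,0,2.6],[0.1,-0.9,0],0]
    - [[0,0,5.1],[0.15,-1.7,0],0]
    - [[0,0,7.6],[0.25,-2.6,0],0]
    - [[0,0,10.1],[0.4,-3.4,0],0]
    - [[0,0,12.7],[0.55,-4.3,0],0]

```text
t: 4.72
eef_pos: [0.5848, -0.0531, 0.0454]
tool_rot: [0.0, 0.461, 0.887, 0.0]
contact_force: [0.6, 1.8, 0.8]
gripper_width: 0.002
```

```bash
python3 - <<'E'
from h import *
o=bot.get_obs();print(o["eef_pos"],o["contact_force"])
plan(*[(s,.045) for s in (51,60,68.8,77.6,86.4,95.2)])
E
```

```text
[ 0.58484255 -0.05312577  0.04542359] [0.59865961 1.76229385 0.80700755]
(51, 0.045) turn [0.  0.  0.1] shift cm [-0.04 -0.12  0.04] world [ 0.584 -0.054  0.045]
(60, 0.045) turn [0.  0.  2.6] shift cm [-0.02 -1.02  0.04] world [ 0.577 -0.059  0.045]
(68.8, 0.045) turn [0.  0.  5.2] shift cm [ 0.04 -1.89  0.04] world [ 0.569 -0.064  0.045]
(77.6, 0.045) turn [0.  0.  7.7] shift cm [ 0.14 -2.77  0.04] world [ 0.561 -0.068  0.045]
(86.4, 0.045) turn [ 0.   0.  10.2] shift cm [ 0.28 -3.64  0.04] world [ 0.553 -0.072  0.045]
(95.2, 0.045) turn [ 0.   0.  12.7] shift cm [ 0.45 -4.5   0.04] world [ 0.545 -0.075  0.045]
```

carry_out:
  moves:
    - [[0,0,2.6],[0,-0.9,0],0]
    - [[0,0,5.1],[0.05,-1.8,0],0]
    - [[0,0,7.6],[0.15,-2.7,0],0]
    - [[0,0,10.1],[0.3,-3.55,0],0]
    - [[0,0,12.7],[0.45,-4.4,0],0]

```text
t: 5.35
eef_pos: [0.5462, -0.0749, 0.0454]
tool_rot: [0.0, 0.556, 0.831, 0.0]
contact_force: [-0.4, 0.9, 0.3]
gripper_width: 0.0
```

```bash
python3 - <<'E'
from h import *
im=bot.read_camera("scene")
big=cv2.resize(im[100:270,170:430,::-1],None,fx=3,fy=3,interpolation=cv2.INTER_CUBIC)
cv2.imwrite("pics/a3.png",np.clip(big*1.4,0,255).astype(np.uint8))
o=bot.get_obs();print(o["eef_pos"],o["contact_force"])
plan(*[(s,.045) for s in (95,104,113,122,130,139)])
E
```

```text
[ 0.54472358 -0.07558647  0.04523111] [0.07368926 0.06667935 0.29740337]
(95, 0.045) turn [-0.1 -0.  -0.2] shift cm [-0.    0.1   0.02] world [ 0.546 -0.075  0.045]
(104, 0.045) turn [-0.1 -0.   2.4] shift cm [ 0.02 -0.8   0.02] world [ 0.537 -0.078  0.045]
(113, 0.045) turn [-0.1 -0.   5. ] shift cm [ 0.07 -1.7   0.03] world [ 0.529 -0.081  0.045]
(122, 0.045) turn [-0.1 -0.   7.5] shift cm [ 0.17 -2.6   0.03] world [ 0.52  -0.084  0.045]
(130, 0.045) turn [-0.1 -0.   9.8] shift cm [ 0.29 -3.39  0.03] world [ 0.512 -0.086  0.045]
(139, 0.045) turn [-0.1 -0.  12.4] shift cm [ 0.47 -4.27  0.03] world [ 0.503 -0.087  0.045]
```

View pics/a3.png

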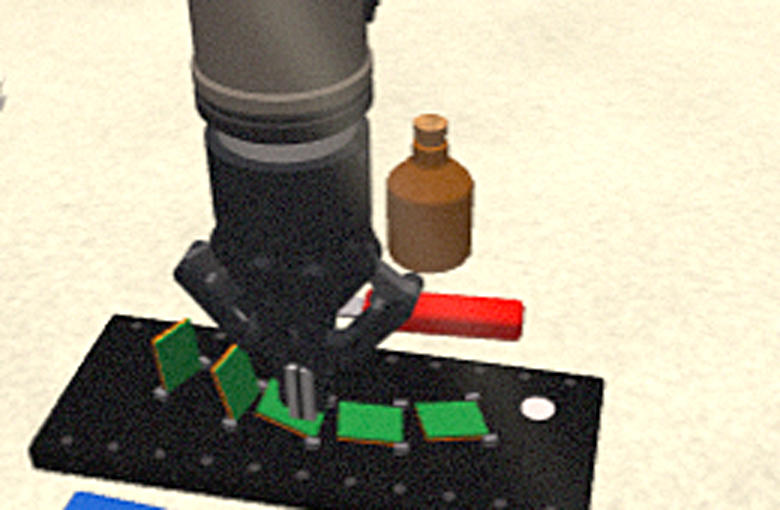

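Tabs 1 and 2 lie flat and green at (452,420) and (370,422). Tab 3 is folding under the fingers at (290,408), and tabs 4 and 5 are still up.

carry_out:
  moves:
    - [[0,0,2.4],[0,-0.9,0],0]
    - [[0,0,5],[0.1,-1.7,0],0]
    - [[0,0,7.5],[0.2,-2.6,0],0]
    - [[0,0,9.9],[0.3,-3.4,0],0]
    - [[0,0,12.4],[0.45,-4.3,0],0]

```text
t: 6.02
eef_pos: [0.5049, -0.0872, 0.0455]
tool_rot: [0.0, 0.643, 0.766, 0.0]
contact_force: [0.6, 0.4, 1.5]
gripper_width: 0.002
```

```bash
python3 - <<'E'
from h import *
o=bot.get_obs();print(o["eef_pos"],o["contact_force"])
plan(*[(s,.045) for s in (139,148,157,166,174,183)])
E
```

```text
[ 0.50493016 -0.08719887  0.04546688] [0.60111759 0.37144087 1.47641582]
(139, 0.045) turn [0.1 0.  0.2] shift cm [ 0.   -0.15  0.05] world [ 0.503 -0.087  0.045]
(148, 0.045) turn [0.1 0.  2.7] shift cm [ 0.03 -1.05  0.05] world [ 0.495 -0.089  0.045]
(157, 0.045) turn [0.1 0.  5.3] shift cm [ 0.09 -1.95  0.04] world [ 0.486 -0.09   0.045]
(166, 0.045) turn [0.1 0.  7.9] shift cm [ 0.19 -2.84  0.04] world [ 0.477 -0.09   0.045]
(174, 0.045) turn [ 0.1  0.  10.2] shift cm [ 0.32 -3.63  0.04] world [ 0.469 -0.09   0.045]
(183, 0.045) turn [ 0.1  0.  12.8] shift cm [ 0.5  -4.52  0.04] world [ 0.46  -0.09   0.045]
```

carry_out:
  moves:
    - [[0,0,2.6],[0,-0.9,0],0]
    - [[0,0,5.1],[0.1,-1.8,0],0]
    - [[0,0,7.6],[0.2,-2.7,0],0]
    - [[0,0,10],[0.3,-3.55,0],0]
    - [[0,0,12.6],[0.5,-4.4,0],0]

```text
t: 6.65
eef_pos: [0.4606, -0.09, 0.0454]
tool_rot: [0.0, 0.723, 0.691, 0.0]
contact_force: [0.1, 0.2, -0.1]
gripper_width: -0.001
```

```bash
python3 - <<'E'
from h import *
o=bot.get_obs();print(o["eef_pos"],o["contact_force"])
plan(*[(s,.045) for s in (183,192,200,208,215)])
E
```

```text
[ 0.46059995 -0.08997702  0.04543005] [ 0.13191759  0.20194272 -0.07963678]
(183, 0.045) turn [0.  0.  0.2] shift cm [-0.02 -0.1   0.04] world [ 0.46  -0.09   0.045]
(192, 0.045) turn [0.  0.  2.7] shift cm [ 0.   -1.    0.04] world [ 0.451 -0.089  0.045]
(200, 0.045) turn [0. 0. 5.] shift cm [ 0.06 -1.8   0.04] world [ 0.443 -0.089  0.045]
(208, 0.045) turn [0.  0.  7.3] shift cm [ 0.14 -2.59  0.04] world [ 0.435 -0.087  0.045]
(215, 0.045) turn [0.  0.  9.3] shift cm [ 0.25 -3.29  0.04] world [ 0.428 -0.086  0.045]
```

carry_out:
  moves:
    - [[0,0,2],[0,-0.9,0],0]
    - [[0,0,4],[0,-1.7,0],0]
    - [[0,0,6],[0.1,-2.5,0],0]
    - [[0,0,6],[0.1,-2.8,0],0]
    - [[0,0,6],[0.1,-2.8,0],0]

```text
t: 7.28
eef_pos: [0.4326, -0.0876, 0.0453]
tool_rot: [-0.0, 0.757, 0.653, -0.0]
contact_force: [-0.3, -0.6, 0.1]
gripper_width: -0.001
```

carry_out:
  moves:
    - [[0,0,0],[0,0,-2],0]
    - [[0,0,0],[0,0,-6],0]
    - [[0,0,0],[0,0,-11],0]
    - [[0,0,0],[0,0,-16],0]
    - [[0,0,0],[0,0,-16],0]

```text
t: 7.9
eef_pos: [0.4354, -0.0879, 0.2085]
tool_rot: [0.002, 0.757, 0.653, 0.003]
contact_force: [0.2, 1.1, -0.5]
gripper_width: 0.0
```

```bash
python3 - <<'E'
from h import *
im=bot.read_camera("scene")
big=cv2.resize(im[100:350,170:430,::-1],None,fx=2.4,fy=2.4,interpolation=cv2.INTER_CUBIC)
cv2.imwrite("pics/a4.png",np.clip(big*1.4,0,255).astype(np.uint8))
for l in("grout_brush","scraper","clip_cup","bottle"):
    r=bot.silhouettes(l,"scene")[:1]; print(l,[np.round(x["location"]) for x in r])
o=bot.get_obs();print(o["t"],o["eef_pos"],o["contact_force"])
E
```

```text
grout_brush [array([238., 284.])]
scraper [array([300., 202.])]
clip_cup [array([269., 320.])]
bottle []
8.15 [ 0.43196232 -0.08762606  0.20418948] [ 0.41801174 -0.03431402  0.57336749]
```

View pics/a4.png

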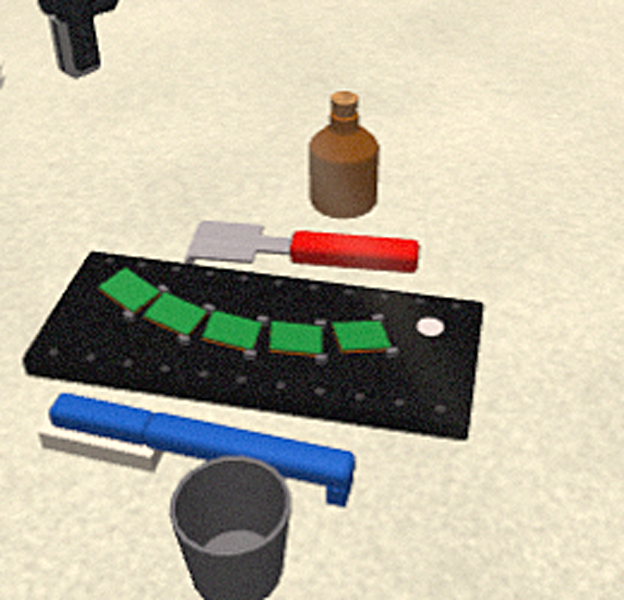

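All five tabs lie flat and green, from (362,335) to (128,290). The bystanders look unmoved and the gripper is clear, so I'm handing in.

```bash
python3 -c "
from station import bot
bot.hand_in()"
```

```text
the job is handed in; nothing more can be done
```

I brushed the closed fingertips along the arc from the white dot, about 10 mm above the board, and folded tabs 1 to 5 in order. I then lifted clear and handed in at about 8.2 s of the 38 s allowed.

- **Tabs:** the last picture shows all five lying flat with the green side up. Joint angles can't be read directly, so this rests on the picture. Pictures taken partway showed tab 1, then tab 3, folding with the later tabs still up; I took none during tabs 2, 4 and 5.
- **Force:** readings at the end of each move stayed at about 2 N or less, well under the 20 N limit. Peaks within a move weren't recorded.
- **Bystanders:** the brush, scraper and cup were found within a few pixels of where they started. The network missed the bottle in that last check, but the picture shows it standing in the same place.
- **Feet positions:** my first estimate put the tab feet about 2 mm off the hinge posts, so I shifted the path by that much before starting.

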